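# Sort the solid canvas weights from the hollow printing blocks

### The job

The three look-alike aluminium blocks in the sloping drip rack are either solid canvas weights or hollow printing blocks; heft each one to find out which it is. Stand every solid one in the low steel tray and every hollow one in the deep plywood box, each upright on its foot (the 26 x 100 mm end it stands on in the rack) and not touching another block. Leave the paint tubs and the brush jar where they are.

Things in the scene. Friction and masses are not known exactly. Their poses are not given: they have to be found in the camera images.
- block_a_center (a point): centre (56 mm above the foot) of an aluminium slab 26 mm thick (its x), 100 mm wide (its y), 112 mm tall (its z, foot to top). Starts in any one bay of the rack, z leaning 35 degrees from vertical, top towards the robot. All three look the same
- block_b_center (a point): centre (56 mm above the foot) of an aluminium slab 26 mm thick (its x), 100 mm wide (its y), 112 mm tall (its z, foot to top). Starts in any one bay of the rack, z leaning 35 degrees from vertical, top towards the robot. All three look the same
- block_c_center (a point): centre (56 mm above the foot) of an aluminium slab 26 mm thick (its x), 100 mm wide (its y), 112 mm tall (its z, foot to top). Starts in any one bay of the rack, z leaning 35 degrees from vertical, top towards the robot. All three look the same
- block_a: the same block, origin at the centre of its foot, same axes. It is either solid (700 to 860 g) or a closed hollow shell (210 to 260 g), which only its weight tells; there is at least one of each kind
- block_b: the same block, origin at the centre of its foot, same axes. It is either solid (700 to 860 g) or a closed hollow shell (210 to 260 g), which only its weight tells; there is at least one of each kind
- block_c: the same block, origin at the centre of its foot, same axes. It is either solid (700 to 860 g) or a closed hollow shell (210 to 260 g), which only its weight tells; there is at least one of each kind
- rack: fixed steel rack; origin on the table under the middle; bays at y = -116, 0, 116 mm, feet 32 mm up. Bays lean 35 degrees to its -x (robot side). Along the block, a back plate covers the lower 56 mm of its under face, a front lip the lower 21 mm (6 mm play), ribs the lower 27 mm of its sides (5 mm play). The upper half is free; it draws out along its lean, clear after 30 mm
- low_tray: fixed low steel tray, for the solid ones: 200 (its x) x 150 (its y) mm outside, 18 mm high, walls and floor 5 mm thick; origin under its centre on the table
- deep_box: fixed deep open plywood box, for the hollow ones: 210 (its x) x 160 (its y) mm outside, 48 mm high, walls and floor 8 mm thick; origin under its centre on the table. The tray and the box stand either side of the rack, either way round
- tub_tall: bystander: lidded paint tub, 112 mm across, 129 mm tall, beyond the rack; origin under its centre
- tub_short: bystander: lidded paint tub, 118 mm across, 99 mm tall, beyond the rack; origin under its centre
- brush_jar: bystander: pot 84 mm across and 100 mm tall with three brushes sticking up to about 200 mm, beyond the rack; origin under its centre
Not all that is in view belongs to the job. Leave any red look-alike of the block_c alone. What is shaped like the block_b but turquoise is not meant.

How it is judged:
At the end, for the whole second after the job is handed in: each block is released, at rest, upright within 0.12 rad on the floor of tray or box, its centre within 90 mm (x) and 65 mm (y) of the middle, touching no other block; in the low tray it weighs over 4.5 N (solid), in the deep box 1 to 4.5 N (hollow) (((x of block_a_center in the frame of low_tray between -0.09 and 0.09 m and y of block_a_center in the frame of low_tray between -0.065 and 0.065 m and z of block_a_center in the frame of low_tray between 0.055 and 0.067 m and contact force between block_a and low_tray above 4.5 N) or (x of block_a_center in the frame of deep_box between -0.09 and 0.09 m and y of block_a_center in the frame of deep_box between -0.065 and 0.065 m and z of block_a_center in the frame of deep_box between 0.058 and 0.07 m and contact force between block_a and deep_box between 1 and 4.5 N)) and angle between each of block_a_center, block_b_center, block_c_center's own z axis and vertical below 0.12 rad and linear speed of each of block_a, block_b, block_c below 0.02 m/s and ((x of block_b_center in the frame of low_tray between -0.09 and 0.09 m and y of block_b_center in the frame of low_tray between -0.065 and 0.065 m and z of block_b_center in the frame of low_tray between 0.055 and 0.067 m and contact force between block_b and low_tray above 4.5 N) or (x of block_b_center in the frame of deep_box between -0.09 and 0.09 m and y of block_b_center in the frame of deep_box between -0.065 and 0.065 m and z of block_b_center in the frame of deep_box between 0.058 and 0.07 m and contact force between block_b and deep_box between 1 and 4.5 N)) and ((x of block_c_center in the frame of low_tray between -0.09 and 0.09 m and y of block_c_center in the frame of low_tray between -0.065 and 0.065 m and z of block_c_center in the frame of low_tray between 0.055 and 0.067 m and contact force between block_c and low_tray above 4.5 N) or (x of block_c_center in the frame of deep_box between -0.09 and 0.09 m and y of block_c_center in the frame of deep_box between -0.065 and 0.065 m and z of block_c_center in the frame of deep_box between 0.058 and 0.07 m and contact force between block_c and deep_box between 1 and 4.5 N)) and contact force between block_a and block_b below 0.1 N and contact force between each of block_a, block_b and block_c below 0.1 N).
It fails at once if a paint tub or the brush jar is pushed more than 30 mm from its place or tipped over (distance of any of tub_tall, tub_short, brush_jar from where it was at the start of the episode above 0.03 m or angle between any of tub_tall, tub_short, brush_jar's own z axis and vertical above 0.5 rad).
It also fails if it takes over 72 s, if anything falls off the work surface, if the arm or the gripper's body presses on something with over 40 N, if the wrist force passes 120 N, or if a joint passes its speed limit or range.

### The arm

A 6-joint arm with a two-finger parallel gripper is mounted at the origin on the work surface. World frame = base frame: x ahead of the robot, y to its left, z up, the work surface at z = 0. Lengths are in m, angles in rad, forces in N, time in s.
With the tool pointing down it reaches from about 0.425 to 0.95 m from the base axis. Payload 3.5 kg.
Tool frame: the origin (TCP) lies on the centre line of the jaws, within the pads' length; the fingertips stand 14 mm ahead of it and the grasp point (between the pads) lies 5 mm behind it (ctrl.finger_overhang is the distance from the TCP to the fingertips, in m); z points along the fingers, y is the line along which they close (so a half turn about z gives the same grasp; the last joint's range is limited). The gripper opens to 85 mm and grips with 20 to 120 N. Pads are 22 mm wide; open, the fingers measure 114 mm over their backs; the gripper's body (76 mm by 85 mm) begins 54 mm behind the grasp point. The pads swing forward as they close: fully open they stand 13 mm farther back than shut.
Start: joints at [-1.469, 0.286, 1.577, -0, 1.279, -0.15], TCP at [0.168, -0.654, 0.245] pointing down, gripper open.
Joint ranges: [-2.77, 2.77], [-0.9, 2.22], [0.21, 2.48], [-1.53, 4.67], [0.24, 2.81], [-2.84, 2.84]. Speed limits (rad/s): [2.79, 2.79, 3.14, 3.14, 3.14, 3.14].

### API

Orientations are given as a unit quaternion [x, y, z, w].
In Python, from plant import ctrl gives the robot as it stands.
- The arm moves only by the tool send_rows, never from a script. Its argument "moves" is text: rows parted by semicolons, each of 7 numbers parted by spaces: the turn, a rotation vector about the tool's x, y, z in units of 360 degrees (1.0 is 360 degrees), then the shift along the tool's x, y, z in units of 20 cm (1.0 is 20 cm), then the gripper's target within -1 to 1 (fully open at 1, half-way at 0, shut at -1). A call has 1 to 12 rows; each row is the pose to reach, as a shift and turn from the pose commanded when the call began, along the tool's axes at that moment, turning the shorter way round; what a row does not reach only later rows make up. A row lasts 1/8 s, in which the tool goes at most 62.5 mm and 10.7 degrees, less where a joint would pass 70% of its speed; a pose out of reach is approached as far as the arm can. A call with a number of a shift or a turn outside -1 to 1 is refused whole. A call with a gripper value outside its range is refused whole. The fingers move at their own pace and stop on an object; "newtons" is the grip in N (left out, the last holds). Time passes only in rows, so rows that repeat a pose let the fingers close. It gives the time, the measured TCP pose, the force, the opening and the grip force at its end, in the units of the state.
- ctrl.get_state(): the state, without advancing time (a new reading comes with each control period).
- ctrl.read_camera(name): name is "scene" or "top"; returns a dict with "image" (420x560x3 uint8, red, green, blue), "fovy" (degrees; the focal length in pixels is half the picture's height over the tangent of half this angle, whatever the lens; pixels are square), "cx", "cy" (the principal point, pixels), "extrinsics" (4x4, takes a point from camera to world coordinates). Camera axes: x right, y up, looking along -z (the intrinsics and any distortion apply to the point x, -y, -z); pixel columns grow to the right and rows downward; lengths in m; the calibration is good to about 2 mm. A picture is of the moment at which its call begins. There is no depth.
- ctrl.sign_off(): hands the job in; it is judged then, once.
The state is a dict: "time": time; "qpos": joint angles; "dq": joint speeds; "joint_efforts": joint torques, N m; "eef_pos": TCP position; "tcp_rot": TCP orientation; "contact_force": force on the tool from outside, world axes, zero at the start; "wrist_torque": the same for the moment, N m; "opening": opening from 0.0 (shut) to 1.0 (fully open); "finger_force": force on a finger pad.
Only numpy, scipy, OpenCV 4.12 (cv2) and the standard library are available. Lean on these libraries where they do the work, as an engineer would, in place of code of your own. Each camera call takes 0.05 s, during which the arm holds its last target. There are 200 camera calls.

## Working session

There is one attempt and no reset: what is moved stays moved. The work goes in short steps, Python scripts to look and compute and a tool call to move; the robot and the scene stay as the last step left them, time stands still between calls to the robot, and variables do not carry over. Pictures are saved under pics/ and viewed, at most 10 in all, crops included, and the job is handed in when it is done.

Besides the shell and the picture viewer there is one more tool, called after "Call:" in YAML: its name, and indented under it one key for each argument. send_rows: Moves the arm, as the interface text tells. Its arguments: {"type":"object","properties":{"moves":{"type":"string"},"newtons":{"type":"number"}},"required":["moves"]}

```bash
mkdir -p pics; cat > look.py <<'E'
import cv2,sys,numpy as np,pickle
from plant import ctrl
tag=sys.argv[1]
for n in ("scene","top"):
    d=ctrl.read_camera(n); cv2.imwrite(f"pics/{n}_{tag}.png",d["image"][:,:,::-1]); pickle.dump(d,open(f"{n}.pkl","wb"))
    print(n,[ (k,np.round(v,4).tolist()) for k,v in d.items() if k!="image"])
E
python3 look.py 0; python3 -c "
from plant import ctrl
print(ctrl.get_state(),ctrl.finger_overhang)"
```

```text
scene [('fovy', 53.07), ('cx', 279.6596), ('cy', 208.3149), ('extrinsics', [[-0.6233, -0.4521, 0.6381, 1.2067], [0.7817, -0.3808, 0.4938, 0.5705], [0.0198, 0.8066, 0.5908, 0.756], [0.0, 0.0, 0.0, 1.0]])]
top [('fovy', 54.6954), ('cx', 278.5172), ('cy', 203.4258), ('extrinsics', [[0.0116, 0.9881, -0.1532, 0.3569], [-0.9998, 0.0095, -0.0147, 0.0012], [-0.013, 0.1533, 0.9881, 1.0932], [0.0, 0.0, 0.0, 1.0]])]
{'time': 0.1, 'qpos': array([-1.46898448e+00,  2.87139795e-01,  1.57803870e+00,  2.69317901e-05,
        1.27855089e+00, -1.49994133e-01]), 'dq': array([-0.00062633, -0.00397604, -0.00343561, -0.00067468, -0.0011869 ,
        0.00054403]), 'joint_efforts': array([ 5.74995829e-04, -4.07297087e+01, -2.93700045e+01, -1.40719917e-04,
        3.37359008e-03,  1.00277896e-05]), 'eef_pos': array([ 0.16815998, -0.65314538,  0.24403924]), 'tcp_rot': array([ 9.92084605e-01,  1.25566695e-01,  3.86226620e-05, -1.06774361e-03]), 'contact_force': array([ 0.41366822, -0.0635358 ,  0.76106953]), 'wrist_torque': array([ 0.05108418, -0.0408554 , -0.00140375]), 'finger_force': 0.0, 'opening': 0.9985868540843583} 0.014
```

View pics/top_0.png

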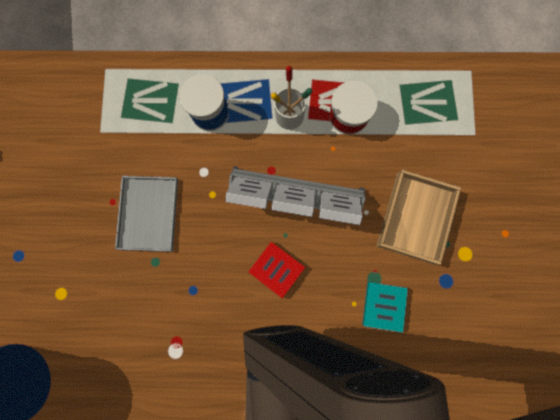

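View pics/scene_0.png

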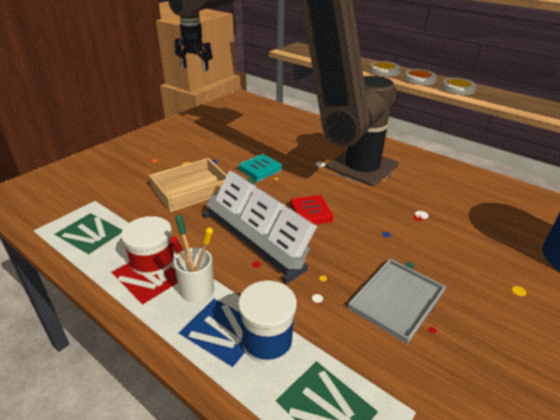

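The top view shows the tray on the left (147,213), the rack with its three blocks at (248,190), (294,197) and (342,205), and the box on the right (420,217). The red and turquoise decoys lie in front. Next I'll zoom in for corners.

```bash
python3 -c "
import cv2,numpy as np
a=cv2.imread('pics/top_0.png')[150:270,100:480];b=cv2.imread('pics/scene_0.png')[158:286,195:325]
A=cv2.resize(a,None,fx=2,fy=2,interpolation=2);B=cv2.resize(b,None,fx=2.8,fy=2.8,interpolation=2)
c=cv2.resize(cv2.imread('pics/top_0.png')[160:230,220:370],None,fx=2.8,fy=2.8,interpolation=2)
o=np.zeros((600,790,3),np.uint8);o[:240,:760]=A;o[240:240+B.shape[0],:B.shape[1]]=B;o[240:240+c.shape[0],368:368+c.shape[1]]=c
cv2.imwrite('pics/z.png',o)"
```

```text
(no output)
```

View pics/z.png

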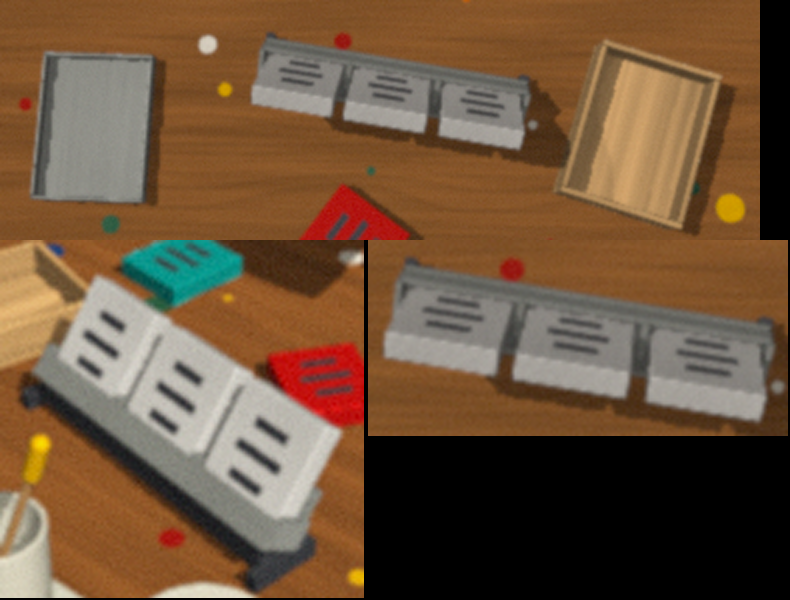

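```bash
cat > geo.py <<'E'
import numpy as np,pickle,cv2
D={n:pickle.load(open(f"{n}.pkl","rb")) for n in("scene","top")}
def ray(n,p):
    d=D[n];f=210/np.tan(np.radians(d["fovy"])/2);E=d["extrinsics"]
    return E[:3,3],E[:3,:3]@np.array([(p[0]-d["cx"])/f,-(p[1]-d["cy"])/f,-1])
def cast(n,p,z):
    o,v=ray(n,p);return o+v*(z-o[2])/v[2]
def tri(p,q):
    o,v=ray("top",p);a,b=ray("scene",q);s=np.linalg.lstsq(np.c_[v,-b],a-o,rcond=None)[0]
    x,y=o+v*s[0],a+b*s[1];return (x+y)/2,np.linalg.norm(x-y)
E
cat > m.py <<'E'
from geo import *
np.set_printoptions(precision=4,suppress=True)
z2=lambda P:[((x+.5)/2-.5+100,(y+.5)/2-.5+150) for x,y in P]
for nm,P,h in(("tray",[(44,53),(154,55),(146,203),(31,197)],.018),("box",[(604,41),(721,75),(684,228),(556,190)],.048)):
    C=np.array([cast("top",p,h) for p in z2(P)])[:,:2]
    ex=(C[0]+C[1]-C[2]-C[3])/2;ey=(C[0]+C[3]-C[1]-C[2])/2
    print(nm,C.mean(0),"len",np.linalg.norm(ex),np.linalg.norm(ey),"yaw",np.degrees([np.arctan2(ex[1],ex[0]),np.arctan2(-ey[0],ey[1])]))
g=D["top"]["image"];r=np.zeros(g.shape[:2],np.uint8);r[165:230,222:370]=1
gray=cv2.cvtColor(g,cv2.COLOR_RGB2GRAY)
m=((gray>165)*r).astype(np.uint8)
n,l,s,c=cv2.connectedComponentsWithStats(m)
for i in range(1,n):
    if s[i,4]>60:
        rc=cv2.minAreaRect(np.argwhere(l==i)[:,::-1].astype(np.float32));print("end",c[i],s[i,4],rc, cast("top",c[i],.1237))
def stripes(n,box,thr):
    x0,y0,x1,y1=box;G=cv2.cvtColor(D[n]["image"],cv2.COLOR_RGB2GRAY)
    m=np.zeros(G.shape,np.uint8);m[y0:y1,x0:x1]=G[y0:y1,x0:x1]<thr
    k,l,s,c=cv2.connectedComponentsWithStats(m)
    return [(c[i].round(1).tolist(),s[i,4]) for i in range(1,k) if 12<s[i,4]<200]
print(stripes("top",(222,170,370,215),100));print(stripes("scene",(215,165,310,260),100))
E
python3 m.py
```

```text
tray [0.4949 0.3706] len 0.19742380462426207 0.15184904685935519 yaw [-0.5815 -1.4453]
box [ 0.4898 -0.3499] len 0.2066268170121126 0.1617637203983561 yaw [-17.7026 -16.2137]
[([232.9, 177.1], np.int32(14)), ([251.8, 181.8], np.int32(29)), ([250.0, 186.1], np.int32(42)), ([248.4, 190.4], np.int32(32)), ([295.4, 189.3], np.int32(26)), ([316.8, 202.5], np.int32(155)), ([295.0, 193.7], np.int32(42)), ([340.9, 196.8], np.int32(27)), ([293.7, 198.1], np.int32(34)), ([340.8, 201.3], np.int32(41)), ([340.5, 206.1], np.int32(35))]
[([254.4, 166.7], np.int32(25)), ([263.1, 165.7], np.int32(15)), ([218.8, 174.5], np.int32(62)), ([234.7, 186.6], np.int32(19)), ([216.2, 190.4], np.int32(21)), ([230.9, 194.9], np.int32(27)), ([226.4, 202.8], np.int32(18)), ([261.8, 205.2], np.int32(26)), ([257.4, 213.9], np.int32(34)), ([252.9, 222.2], np.int32(24)), ([291.3, 225.5], np.int32(30)), ([286.9, 234.9], np.int32(44)), ([281.8, 243.8], np.int32(30)), ([220.4, 255.6], np.int32(60)), ([232.8, 257.2], np.int32(20))]
```

```bash
sed -i 's/gray>165/gray>gt/; s/^gray=/gt=140;gray=/' m.py; sed -i '/^print(stripes/d' m.py; cat >> m.py <<'E'
for a,b in(((250,186.1),(286.9,234.9)),((295,193.7),(257.4,213.9)),((340.8,201.3),(230.9,194.9)),((251.8,181.8),(281.8,243.8)),((248.4,190.4),(291.3,225.5)),((340.9,196.8),(226.4,202.8)),((340.5,206.1),(234.7,186.6))): print("stripe",*tri(a,b))
print(gray[188:202,247],gray[195:215,292])
E
python3 m.py
```

```text
tray [0.4949 0.3706] len 0.19742380462426207 0.15184904685935519 yaw [-0.5815 -1.4453]
box [ 0.4898 -0.3499] len 0.2066268170121126 0.1617637203983561 yaw [-17.7026 -16.2137]
end [245.3844 199.626 ] 385 ((245.31813049316406, 199.55482482910156), (40.30192184448242, 9.684694290161133), 9.7824068069458) [0.5157 0.096  0.1237]
end [292.2234 207.5844] 385 ((292.1006774902344, 207.42955017089844), (40.434051513671875, 9.731978416442871), 10.007980346679688) [ 0.4973 -0.0176  0.1237]
end [339.9644 215.6718] 393 ((340.19287109375, 215.66708374023438), (41.046234130859375, 10.093335151672363), 10.437475204467773) [ 0.4788 -0.1323  0.1237]
stripe [0.5565 0.0903 0.0827] 0.003004073029584666
stripe [ 0.5378 -0.0237  0.0824] 0.0035534773945081863
stripe [ 0.5192 -0.1389  0.0831] 0.0036878689073719115
stripe [0.5721 0.0874 0.0622] 0.0023994824327414127
stripe [0.5414 0.092  0.1043] 0.0025401758390695968
stripe [ 0.5346 -0.1425  0.0623] 0.002849717646929823
stripe [ 0.5044 -0.1357  0.1047] 0.0018208101786928185
[125 105  73  86 118 125 129 142 165 163 163 165 162 162] [120 119  83  72 103 124 127 128 140 162 163 160 163 161 162 161 160 147
  95  59]
```

```bash
cat > go.py <<'E'
# usage: go.py x y z yaw_deg tilt_deg ; yaw of tool y(horizontal), tilt forward; prints the relative move from the measured pose
import sys,numpy as np
from scipy.spatial.transform import Rotation as Ro
from plant import ctrl
s=ctrl.get_state();R=Ro.from_quat(s["tcp_rot"]);p=s["eef_pos"]
print("t",round(s["time"],2),"p",p.round(4),"q",s["qpos"].round(2),"F",s["contact_force"].round(2),"open",round(s["opening"],3),"ff",round(s["finger_force"],1))
M=R.as_matrix();print("yaw(tool y)",np.degrees(np.arctan2(M[1,1],M[0,1])).round(2),"tilt",np.degrees(np.arcsin(np.clip(M[2,1],-1,1))).round(2))
a=list(map(float,sys.argv[1:]))
while len(a)>=5:
    x,y,z,yaw,t=a[:5];a=a[5:]
    T=Ro.from_euler("z",yaw,degrees=True)*Ro.from_matrix(np.array([[0,1,0],[1,0,0],[0,0,-1.]]))*Ro.from_euler("x",t,degrees=True)
    v=(R.inv()*T).as_rotvec();d=R.inv().apply(np.array([x,y,z])-p)
    print("move",(v/(2*np.pi)).round(4),(d/.2).round(4),"rows",max(np.linalg.norm(d)/.0625,np.degrees(np.linalg.norm(v))/10.7).round(1))
E
python3 go.py .36 -.42 .26 -9.15 0 .441 -.126 .2 -9.15 35; python3 - <<'E'
from scipy.spatial.transform import Rotation as Ro;import numpy as np
T=Ro.from_euler("z",-9.15,degrees=True)*Ro.from_matrix(np.array([[0,1,0],[1,0,0],[0,0,-1.]]))*Ro.from_euler("x",35,degrees=True);print(T.as_matrix())
E
```

```text
t 0.1 p [ 0.1682 -0.6531  0.244 ] q [-1.47  0.29  1.58  0.    1.28 -0.15] F [ 0.41 -0.06  0.76] open 0.999 ff 0.0
yaw(tool y) -75.57 tilt -0.12
move [-0.0003 -0.0002 -0.1845] [ 1.2194 -0.8902 -0.0775] rows 6.2
move [ 0.0857 -0.0565 -0.1784] [ 1.9778 -2.2123  0.2255] rows 9.5
[[ 1.59019688e-01  8.08728672e-01 -5.66277912e-01]
 [ 9.87275412e-01 -1.30261303e-01  9.12099460e-02]
 [ 5.55111512e-17 -5.73576436e-01 -8.19152044e-01]]
```

Call:
send_rows:
  moves: "0 0 -0.05 0.25 -0.18 -0.02 0.2; 0 0 -0.10 0.5 -0.36 -0.05 0.2; 0 0 -0.15 0.75 -0.54 -0.06 0.2; 0 0 -0.184 0.95 -0.7 -0.08 0.2; 0 0 -0.184 0.95 -0.7 -0.08 0.2; 0 0 -0.184 0.95 -0.7 -0.08 0.2; 0 0 -0.184 0.95 -0.7 -0.08 0.2"
  newtons: 80

```text
time: 0.98
eef_pos: [0.3174, -0.4703, 0.2608]
tcp_rot: [0.762, 0.647, 0.0, -0.0]
contact_force: [-0.7, -0.1, 0.3]
opening: 0.601
finger_force: 0.0
```

```bash
python3 go.py .441 -.126 .2 -9.15 -35 .42 -.2 .22 -9.15 -20
```

```text
t 0.97 p [ 0.3174 -0.4703  0.2608] q [-1.16  0.04  1.83 -0.    1.28 -0.99] F [-0.67 -0.09  0.31] open 0.601 ff 0.0
yaw(tool y) -9.34 tilt -0.03
move [-0.0973  0.     -0.0005] [1.7989 0.3309 0.3053] rows 5.9
move [-0.0556 -0.     -0.0005] [1.4168 0.2872 0.205 ] rows 4.7
```

Call:
send_rows:
  moves: "-0.015 0 0 0.3 0.07 0.02 0.2; -0.025 0 0 0.6 0.14 0.05 0.2; -0.04 0 0 0.8 0.2 0.08 0.2; -0.05 0 0 1 0.26 0.1 0.2; -0.05 0 0 1 0.26 0.1 0.2"

```text
time: 1.6
eef_pos: [0.4008, -0.2794, 0.2401]
tcp_rot: [0.753, 0.639, 0.102, 0.118]
contact_force: [-0.3, -0.5, 0.2]
opening: 0.6
finger_force: 0.0
```

```bash
python3 go.py .441 -.126 .18 -9.15 -35 .4978 -.1353 .0945 -9.15 -35
```

```text
t 1.6 p [ 0.4008 -0.2794  0.2401] q [-0.92 -0.28  2.18  0.25  1.03 -0.87] F [-0.25 -0.52  0.18] open 0.6 ff 0.0
yaw(tool y) -9.34 tilt 17.92
move [-0.0474 -0.0001 -0.0005] [ 0.7889 -0.022   0.3104] rows 2.7
move [-0.0474 -0.0001 -0.0005] [0.788  0.1203 0.8057] rows 3.6
```

Call:
send_rows:
  moves: "-0.02 0 0 0.3 0 0.1 0.2; -0.035 0 0 0.55 -0.02 0.2 0.2; -0.0475 0 -0.0005 0.79 -0.02 0.31 0.2; -0.0475 0 -0.0005 0.79 -0.02 0.31 0.2; -0.0475 0 -0.0005 0.79 -0.02 0.31 0.2"

```text
time: 2.22
eef_pos: [0.4424, -0.1298, 0.1823]
tcp_rot: [0.726, 0.618, 0.195, 0.231]
contact_force: [0.4, -0.1, -0.0]
opening: 0.597
finger_force: 0.0
```

```bash
python3 go.py .4978 -.1353 .0945 -9.15 -35
```

```text
t 2.23 p [ 0.4424 -0.1298  0.1823] q [-0.65 -0.46  2.47  0.47  0.63 -0.8 ] F [ 0.39 -0.14 -0.  ] open 0.597 ff 0.0
yaw(tool y) -9.15 tilt 35.14
move [ 0.0004  0.0005 -0.    ] [ 0.0187 -0.0253  0.5187] rows 1.7
```

Call:
send_rows:
  moves: "0 0 0 0.019 -0.025 0.15 0.2; 0 0 0 0.019 -0.025 0.3 0.2; 0 0 0 0.019 -0.025 0.42 0.2; 0 0 0 0.019 -0.025 0.519 0.2; 0 0 0 0.019 -0.025 0.519 0.2"

```text
time: 2.85
eef_pos: [0.4976, -0.1357, 0.0927]
tcp_rot: [0.727, 0.617, 0.194, 0.229]
contact_force: [0.3, -0.2, 0.2]
opening: 0.601
finger_force: 0.0
```

```bash
python3 go.py .4978 -.1353 .0945 -9.15 -35; python3 look.py 1 >/dev/null; python3 -c "
import cv2,numpy as np
a=cv2.imread('pics/scene_1.png')[130:280,170:320];b=cv2.imread('pics/top_1.png')[150:300,270:420]
cv2.imwrite('pics/z1.png',np.hstack([cv2.resize(i,None,fx=2.6,fy=2.6,interpolation=2) for i in(a,b)]))"
```

```text
t 2.85 p [ 0.4976 -0.1357  0.0927] q [-0.57 -0.1   2.4   0.71  0.35 -1.02] F [ 0.26 -0.25  0.22] open 0.601 ff 0.0
yaw(tool y) -9.31 tilt 34.98
move [-0.      0.0004 -0.0004] [ 0.0019  0.0056 -0.007 ] rows 0.0
```

View pics/z1.png

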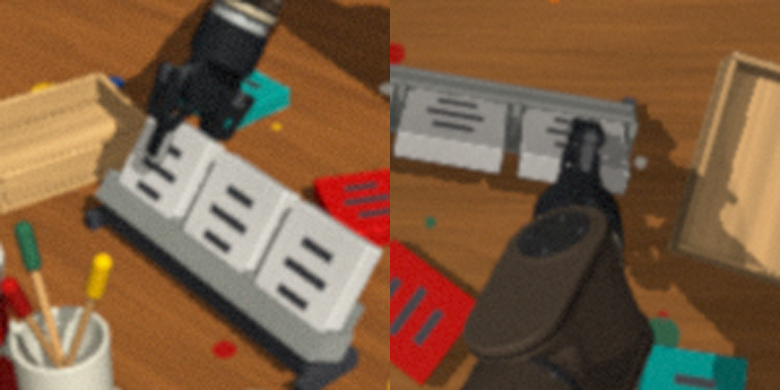

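The fingers straddle the right block, with the upper finger over its face at about (228,188) in the scene view, and nothing is touching. Next step is to close.

Call:
send_rows:
  moves: "0 0 0 0 0 0 -1; 0 0 0 0 0 0 -1; 0 0 0 0 0 0 -1; 0 0 0 0 0 0 -1; 0 0 0 0 0 0 -1; 0 0 0 0 0 0 -1"
  newtons: 80

```text
time: 3.7
eef_pos: [0.4978, -0.1344, 0.0948]
tcp_rot: [0.726, 0.618, 0.195, 0.232]
contact_force: [-5.8, -0.4, 7.2]
opening: 0.293
finger_force: 79.0
```

```bash
python3 go.py
```

```text
t 3.7 p [ 0.4978 -0.1344  0.0948] q [-0.57 -0.11  2.4   0.71  0.35 -1.02] F [-5.78 -0.44  7.21] open 0.293 ff 79.0
yaw(tool y) -9.09 tilt 35.26
```

Call:
send_rows:
  moves: "0 0 0 0 0 -0.04 -1; 0 0 0 0 0 -0.1 -1; 0 0 0 0 0 -0.18 -1; 0 0 0 0 0 -0.28 -1; 0 0 0 0 0 -0.4 -1; 0 0 0 0 0 -0.4 -1; 0 0 0 0 0 -0.4 -1"

```text
time: 4.58
eef_pos: [0.4513, -0.1257, 0.1577]
tcp_rot: [0.726, 0.619, 0.195, 0.229]
contact_force: [0.4, 0.3, -2.3]
opening: 0.298
finger_force: 80.4
```

```bash
python3 go.py .40 -.22 .23 -13 -10
```

```text
t 4.58 p [ 0.4513 -0.1257  0.1577] q [-0.62 -0.39  2.48  0.51  0.56 -0.83] F [ 0.37  0.3  -2.35] open 0.298 ff 80.4
yaw(tool y) -9.12 tilt 35.0
move [ 0.0694 -0.004   0.01  ] [-0.5066  0.0612 -0.3982] rows 2.4
```

-2.3 N of load, so this block is hollow and goes in the box, in the far slot.

```bash
python3 go.py .45 -.24 .22 -13 -12 .533 -.363 .17 -17 0
```

```text
t 4.58 p [ 0.4513 -0.1257  0.1577] q [-0.62 -0.39  2.48  0.51  0.56 -0.83] F [ 0.37  0.3  -2.35] open 0.298 ff 80.4
yaw(tool y) -9.12 tilt 35.0
move [ 0.0639 -0.0042  0.0099] [-0.5655  0.2477 -0.2065] rows 2.2
move [ 0.0971 -0.0066  0.0212] [-1.1065  0.5198  0.2897] rows 4.0
```

Call:
send_rows:
  moves: "0.01 0 0 -0.05 0.12 -0.15 -1; 0.025 -0.001 0.003 -0.25 0.2 -0.2 -1; 0.045 -0.003 0.006 -0.42 0.24 -0.2 -1; 0.064 -0.004 0.01 -0.57 0.25 -0.2 -1; 0.08 -0.005 0.015 -0.75 0.35 0 -1; 0.097 -0.0066 0.021 -0.95 0.45 0.15 -1; 0.097 -0.0066 0.021 -0.95 0.45 0.15 -1; 0.097 -0.0066 0.021 -0.95 0.45 0.15 -1"

```text
time: 5.58
eef_pos: [0.5111, -0.3276, 0.1836]
tcp_rot: [0.804, 0.595, 0.0, -0.001]
contact_force: [-0.9, 0.4, -2.9]
opening: 0.299
finger_force: 80.4
```

```bash
python3 go.py .533 -.363 .12 -17 0 .533 -.363 .0855 -17 0
```

```text
t 5.58 p [ 0.5111 -0.3276  0.1836] q [-0.74  0.2   1.8   0.    1.15 -0.44] F [-0.95  0.44 -2.88] open 0.299 ff 80.4
yaw(tool y) -16.95 tilt -0.07
move [-0.0002 -0.0002  0.0001] [-0.1381  0.1568  0.3175] rows 1.2
move [-0.0002 -0.0002  0.0001] [-0.1383  0.157   0.49  ] rows 1.7
```

Call:
send_rows:
  moves: "0 0 0 -0.07 0.08 0 -1; 0 0 0 -0.14 0.157 0.05 -1; 0 0 0 -0.14 0.157 0.2 -1; 0 0 0 -0.14 0.157 0.35 -1; 0 0 0 -0.14 0.157 0.43 -1; 0 0 0 -0.14 0.157 0.47 -1; 0 0 0 -0.14 0.157 0.485 -1;  0 0 0 -0.14 0.157 0.485 -1"

```text
time: 6.58
eef_pos: [0.5339, -0.3647, 0.0905]
tcp_rot: [0.804, 0.595, 0.0, 0.002]
contact_force: [0.2, -0.3, -2.1]
opening: 0.292
finger_force: 80.4
```

```bash
python3 go.py .533 -.363 .0845 -17 0;python3 look.py 2 >/dev/null; python3 -c "
import cv2,numpy as np
a=cv2.imread('pics/scene_2.png')[110:260,130:280];b=cv2.imread('pics/top_2.png')[150:300,350:500]
cv2.imwrite('pics/z2.png',np.hstack([cv2.resize(i,None,fx=2.6,fy=2.6,interpolation=2) for i in(a,b)]))"
```

```text
t 6.58 p [ 0.5339 -0.3647  0.0905] q [-0.76  0.38  1.75  0.    1.   -0.46] F [ 0.2  -0.34 -2.11] open 0.292 ff 80.4
yaw(tool y) -16.97 tilt 0.23
move [0.0007 0.0003 0.0001] [ 0.007  -0.007   0.0299] rows 0.1
```

View pics/z2.png

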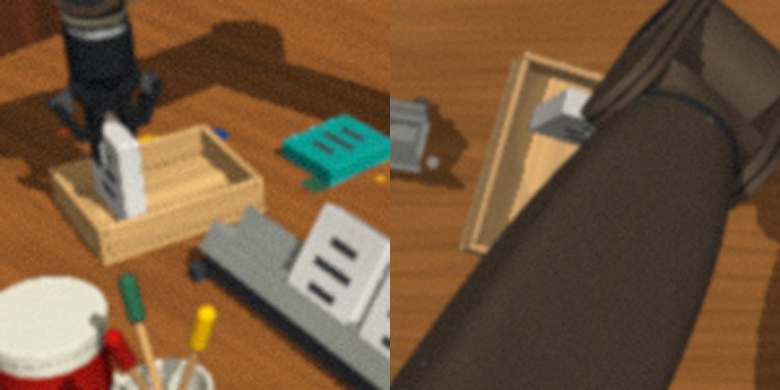

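The block hangs upright inside the box's far end, at about (175,175) in the scene view. I'll lower it until it touches.

Call:
send_rows:
  moves: "0 0 0 0 0 0.015 -1; 0 0 0 0 0 0.025 -1; 0 0 0 0 0 0.03 -1; 0 0 0 0 0 0.03 -1"

```text
time: 7.18
eef_pos: [0.5338, -0.3646, 0.0851]
tcp_rot: [0.804, 0.595, 0.0, 0.001]
contact_force: [-1.7, 1.7, 5.2]
opening: 0.292
finger_force: 81.6
```

Contact. Release, then back off.

Call:
send_rows:
  moves: "0 0 0 0 0 0 0; 0 0 0 0 0 0 0; 0 0 0 0 0 0 0; 0 0 0 0 0 -0.1 0; 0 0 0 0 0 -0.35 0; 0 0 0 0 0 -0.65 0; 0 0 0 0 0 -0.85 0; 0 0 0 0 0 -0.85 0"

```text
time: 8.18
eef_pos: [0.535, -0.3658, 0.2608]
tcp_rot: [0.804, 0.595, 0.001, 0.007]
contact_force: [-0.0, -0.9, 0.5]
opening: 0.497
finger_force: 0.0
```

```bash
python3 look.py 3 >/dev/null; python3 go.py .47 -.12 .24 -9 0 .4598 -.0114 .182 -9.15 -35; python3 -c "
import cv2,numpy as np
a=cv2.imread('pics/scene_3.png')[110:310,130:330];b=cv2.imread('pics/top_3.png')[150:350,300:500]
cv2.imwrite('pics/z3.png',np.hstack([cv2.resize(i,None,fx=2,fy=2,interpolation=2) for i in(a,b)]))"
```

```text
t 8.28 p [ 0.5331 -0.3641  0.2543] q [-0.76  0.21  1.65  0.    1.28 -0.46] F [-0.65  0.77 -1.5 ] open 0.502 ff 0.0
yaw(tool y) -16.97 tilt 0.21
move [ 0.0006  0.0003 -0.0221] [ 1.0753 -0.6581  0.0673] rows 4.0
move [-0.0965  0.0069 -0.021 ] [ 1.5802 -0.8664  0.3558] rows 5.9
```

View pics/z3.png

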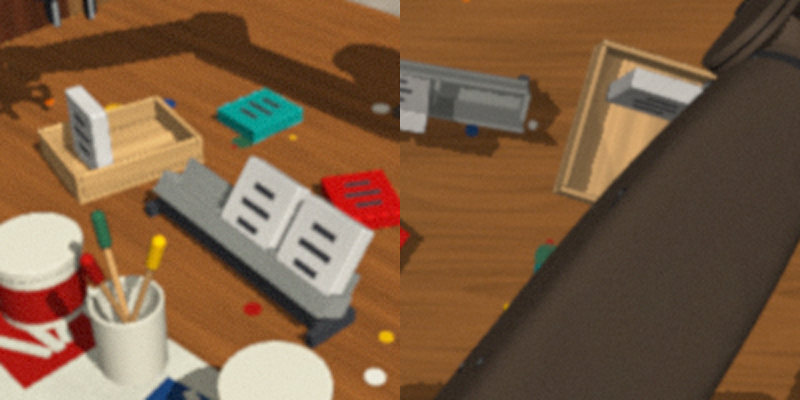

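The first block stands upright in the box at scene pixel (174,174). Now the middle block.

Call:
send_rows:
  moves: "-0.01 0 -0.005 0.3 -0.2 0.02 0.2; -0.03 0.001 -0.01 0.6 -0.38 0.04 0.2; -0.04 0.002 -0.015 0.85 -0.53 0.06 0.2; -0.05 0.003 -0.02 1 -0.63 0.07 0.2; -0.05 0.003 -0.02 1 -0.63 0.07 0.2; -0.05 0.003 -0.02 1 -0.63 0.07 0.2"

```text
time: 9.02
eef_pos: [0.4709, -0.1362, 0.2381]
tcp_rot: [0.755, 0.637, 0.1, 0.121]
contact_force: [0.5, -0.5, 0.0]
opening: 0.6
finger_force: 0.0
```

```bash
python3 go.py .4739 -.0138 .156 -9.15 -35 .5163 -.0206 .0945 -9.15 -35
```

```text
t 9.03 p [ 0.4709 -0.1362  0.2381] q [-0.54 -0.3   2.19  0.14  0.96 -0.44] F [ 0.51 -0.55  0.02] open 0.6 ff 0.0
yaw(tool y) -9.68 tilt 18.08
move [-0.047   0.001  -0.0013] [ 0.6066 -0.211   0.3615] rows 2.4
move [-0.047   0.001  -0.0013] [ 0.6096 -0.1023  0.7205] rows 3.0
```

Call:
send_rows:
  moves: "-0.02 0 0 0.25 -0.1 0 0.2; -0.035 0.001 -0.001 0.5 -0.2 0.03 0.2; -0.047 0.001 -0.0013 0.61 -0.23 0.15 0.2; -0.047 0.001 -0.0013 0.61 -0.22 0.28 0.2; -0.047 0.001 -0.0013 0.61 -0.21 0.36 0.2; -0.047 0.001 -0.0013 0.61 -0.21 0.36 0.2; -0.047 0.001 -0.0013 0.61 -0.21 0.36 0.2"

```text
time: 9.9
eef_pos: [0.4751, -0.0139, 0.1578]
tcp_rot: [0.726, 0.618, 0.195, 0.23]
contact_force: [0.3, -0.3, 0.7]
opening: 0.6
finger_force: 0.0
```

```bash
python3 go.py .5163 -.0206 .0945 -9.15 -35
```

```text
t 9.9 p [ 0.4751 -0.0139  0.1578] q [-0.28 -0.37  2.46  0.15  0.44 -0.23] F [ 0.34 -0.27  0.71] open 0.6 ff 0.0
yaw(tool y) -9.19 tilt 35.08
move [ 0.0002  0.0002 -0.0001] [-0.     -0.011   0.3788] rows 1.2
```

Call:
send_rows:
  moves: "0 0 0 0 -0.011 0.1 0.2; 0 0 0 0 -0.011 0.2 0.2; 0 0 0 0 -0.011 0.25 0.2; 0 0 0 0 -0.011 0.25 0.2"

```text
time: 10.4
eef_pos: [0.5012, -0.0176, 0.115]
tcp_rot: [0.726, 0.618, 0.195, 0.229]
contact_force: [0.9, 0.2, 0.2]
opening: 0.597
finger_force: 0.0
```

```bash
python3 go.py .5163 -.0206 .0945 -9.15 -35
```

```text
t 10.4 p [ 0.5012 -0.0176  0.115 ] q [-0.27 -0.2   2.43  0.2   0.31 -0.28] F [0.86 0.23 0.15] open 0.597 ff 0.0
yaw(tool y) -9.16 tilt 35.04
move [ 0.0001  0.0001 -0.    ] [-0.0028  0.0044  0.1281] rows 0.4
```

Call:
send_rows:
  moves: "0 0 0 0 0.004 0.05 0.2; 0 0 0 0 0.004 0.085 0.2; 0 0 0 0 0.004 0.085 0.2; 0 0 0 0 0.004 0.085 -1; 0 0 0 0 0.004 0.085 -1; 0 0 0 0 0.004 0.085 -1; 0 0 0 0 0.004 0.085 -1; 0 0 0 0 0.004 0.085 -1"
  newtons: 100

```text
time: 11.4
eef_pos: [0.5114, -0.019, 0.1019]
tcp_rot: [0.726, 0.618, 0.195, 0.23]
contact_force: [-3.9, 0.9, 5.5]
opening: 0.291
finger_force: 98.2
```

```bash
python3 go.py .5163 -.0206 .0945 -9.15 -35
```

```text
t 11.4 p [ 0.5114 -0.019   0.1019] q [-0.26 -0.14  2.41  0.23  0.27 -0.3 ] F [-3.86  0.92  5.45] open 0.291 ff 98.2
yaw(tool y) -9.13 tilt 35.11
move [0.0003 0.     0.0001] [-0.004  -0.0005  0.0448] rows 0.1
```

Call:
send_rows:
  moves: "0 0 0 0 0 -0.04 -1; 0 0 0 0 0 -0.1 -1; 0 0 0 0 0 -0.18 -1; 0 0 0 0 0 -0.28 -1; 0 0 0 0 0 -0.33 -1; 0 0 0 0 0 -0.33 -1; 0 0 0 0 0 -0.33 -1"

```text
time: 12.28
eef_pos: [0.4732, -0.0128, 0.1544]
tcp_rot: [0.726, 0.619, 0.195, 0.229]
contact_force: [-1.1, 0.7, -3.2]
opening: 0.292
finger_force: 99.6
```

```bash
python3 go.py .47 0.0 .23 -9 -20 .45 .16 .25 -4 0
```

```text
t 12.28 p [ 0.4732 -0.0128  0.1544] q [-0.28 -0.37  2.47  0.16  0.44 -0.24] F [-1.08  0.7  -3.21] open 0.292 ff 99.6
yaw(tool y) -9.14 tilt 34.94
move [ 0.0415  0.0002 -0.0003] [ 0.0606  0.1954 -0.3249] rows 1.4
move [ 0.097   0.0044 -0.0138] [ 0.8345  0.0676 -0.5363] rows 3.3
```

About -3.2 N, so hollow. I'll lift a little and read the force again on the way to the box.

```bash
python3 go.py .46 -.1 .24 -12 -18 .447 -.23 .23 -17 0
```

```text
t 12.28 p [ 0.4732 -0.0128  0.1544] q [-0.28 -0.37  2.47  0.16  0.44 -0.24] F [-1.08  0.7  -3.21] open 0.292 ff 99.6
yaw(tool y) -9.14 tilt 34.94
move [ 0.0471 -0.0035  0.0071] [-0.441   0.2487 -0.3485] rows 2.0
move [ 0.0969 -0.0066  0.0211] [-1.0931  0.2521 -0.2851] rows 3.7
```

Call:
send_rows:
  moves: "0.01 0 0 0 0.12 -0.2 -1; 0.025 -0.002 0.003 -0.15 0.2 -0.32 -1; 0.047 -0.003 0.007 -0.4 0.25 -0.34 -1; 0.07 -0.005 0.014 -0.7 0.25 -0.31 -1; 0.097 -0.0066 0.021 -1 0.25 -0.29 -1; 0.097 -0.0066 0.021 -1 0.25 -0.29 -1; 0.097 -0.0066 0.021 -1 0.25 -0.29 -1; 0.097 -0.0066 0.021 -1 0.25 -0.29 -1"

```text
time: 13.28
eef_pos: [0.4494, -0.2103, 0.2316]
tcp_rot: [0.803, 0.596, 0.001, 0.001]
contact_force: [0.6, -0.4, -3.0]
opening: 0.29
finger_force: 99.9
```

```bash
python3 go.py .447 -.337 .16 -17 0 .447 -.337 .098 -17 0
```

```text
t 13.28 p [ 0.4494 -0.2103  0.2316] q [-0.64 -0.1   2.02  0.    1.22 -0.35] F [ 0.59 -0.35 -2.96] open 0.29 ff 99.9
yaw(tool y) -16.86 tilt 0.13
move [ 0.0004 -0.      0.0004] [-0.6097  0.1716  0.3584] rows 2.3
move [ 0.0004 -0.      0.0004] [-0.6098  0.1709  0.6684] rows 2.9
```

Call:
send_rows:
  moves: "0 0 0 -0.3 0.08 0 -1; 0 0 0 -0.55 0.15 0 -1; 0 0 0 -0.61 0.17 0.15 -1; 0 0 0 -0.61 0.17 0.35 -1; 0 0 0 -0.61 0.17 0.5 -1; 0 0 0 -0.61 0.17 0.6 -1; 0 0 0 -0.61 0.17 0.63 -1; 0 0 0 -0.61 0.17 0.64 -1; 0 0 0 -0.61 0.17 0.64 -1"

```text
time: 14.4
eef_pos: [0.4473, -0.3385, 0.1052]
tcp_rot: [0.803, 0.595, 0.001, 0.002]
contact_force: [0.7, 0.5, -2.4]
opening: 0.292
finger_force: 99.8
```

Call:
send_rows:
  moves: "0 0 0 0 0 0.02 -1; 0 0 0 0 0 0.035 -1; 0 0 0 0 0 0.045 -1; 0 0 0 0 0 0.05 -1;  0 0 0 0 0 0.05 -1"

```text
time: 15.02
eef_pos: [0.4466, -0.3383, 0.0938]
tcp_rot: [0.804, 0.595, 0.0, 0.001]
contact_force: [-0.2, -0.1, -1.7]
opening: 0.29
finger_force: 100.0
```

Call:
send_rows:
  moves: "0 0 0 0 0 0.008 -1; 0 0 0 0 0 0.014 -1; 0 0 0 0 0 0.014 -1"

```text
time: 15.4
eef_pos: [0.447, -0.3385, 0.0938]
tcp_rot: [0.803, 0.595, 0.0, 0.0]
contact_force: [-4.0, 4.3, 11.4]
opening: 0.291
finger_force: 101.9
```

Call:
send_rows:
  moves: "0 0 0 0 0 -0.01 0; 0 0 0 0 0 -0.01 0; 0 0 0 0 0 -0.01 0; 0 0 0 0 0 -0.1 0; 0 0 0 0 0 -0.35 0; 0 0 0 0 0 -0.65 0; 0 0 0 0 0 -0.8 0; 0 0 0 0 0 -0.8 0"

```text
time: 16.4
eef_pos: [0.4477, -0.3396, 0.256]
tcp_rot: [0.804, 0.595, 0.001, 0.005]
contact_force: [0.3, -0.0, -0.6]
opening: 0.504
finger_force: 0.0
```

```bash
python3 look.py 4 >/dev/null; python3 go.py .47 -.15 .25 -9 0 .4944 .0995 .155 -9.15 -35; python3 -c "
import cv2,numpy as np
a=cv2.imread('pics/scene_4.png')[110:310,130:330];b=cv2.imread('pics/top_4.png')[150:350,230:500]
cv2.imwrite('pics/z4.png',np.hstack([cv2.resize(i,None,fx=1.7,fy=1.7,interpolation=2) for i in(a,b)]))"
```

```text
t 16.5 p [ 0.4462 -0.3379  0.2508] q [-0.83  0.03  1.86  0.    1.25 -0.53] F [ 0.32  0.47 -0.54] open 0.503 ff 0.0
yaw(tool y) -16.95 tilt 0.08
move [ 0.0002  0.     -0.0221] [ 0.9335 -0.1599  0.0037] rows 3.0
move [-0.0968  0.0066 -0.021 ] [ 2.1623 -0.4076  0.4784] rows 7.2
```

View pics/z4.png

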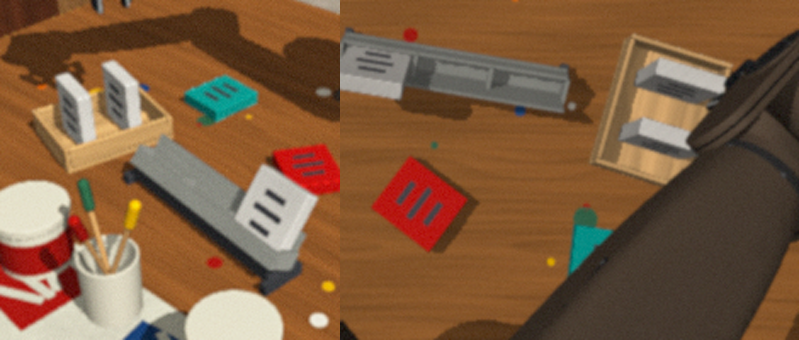

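Both blocks stand upright in the box, clear of each other. Now the left block, which must be solid.

Call:
send_rows:
  moves: "0 0 -0.005 0.3 -0.05 0 0.2; -0.01 0 -0.01 0.6 -0.1 0 0.2; -0.02 0.001 -0.015 0.85 -0.14 0 0.2; -0.03 0.002 -0.022 1 -0.18 0 0.2; -0.03 0.002 -0.022 1 -0.18 0 0.2; -0.03 0.002 -0.022 1 -0.18 0 0.2"

```text
time: 17.25
eef_pos: [0.4699, -0.1367, 0.2497]
tcp_rot: [0.757, 0.646, 0.061, 0.072]
contact_force: [-0.2, -0.7, -1.1]
opening: 0.594
finger_force: 0.0
```

```bash
python3 go.py .48 .03 .24 -9.15 -25 .4944 .0995 .156 -9.15 -35
```

```text
t 17.25 p [ 0.4699 -0.1367  0.2497] q [-0.52 -0.24  2.11  0.07  1.09 -0.39] F [-0.21 -0.68 -1.11] open 0.594 ff 0.0
yaw(tool y) -9.03 tilt 10.77
move [-0.0395 -0.      0.0003] [ 0.831  -0.0887  0.0322] rows 2.7
move [-0.0673 -0.      0.0003] [ 1.1857 -0.1509  0.4477] rows 4.1
```

Call:
send_rows:
  moves: "-0.015 0 0 0.3 -0.03 0 0.2; -0.025 0 0 0.55 -0.06 0.02 0.2; -0.04 0 0 0.8 -0.09 0.03 0.2; -0.055 0 0 1 -0.14 0.1 0.2; -0.055 0 0 1 -0.14 0.1 0.2; -0.055 0 0 1 -0.14 0.1 0.2"

```text
time: 18.0
eef_pos: [0.4789, 0.064, 0.2261]
tcp_rot: [0.734, 0.626, 0.171, 0.202]
contact_force: [-0.4, -0.1, 0.4]
opening: 0.601
finger_force: 0.0
```

```bash
python3 go.py .4944 .0995 .156 -9.15 -35 .5296 .0938 .1019 -9.15 -35
```

```text
t 18.0 p [0.4789 0.064  0.2261] q [-0.05 -0.4   2.33 -0.09  0.68  0.16] F [-0.36 -0.13  0.45] open 0.601 ff 0.0
yaw(tool y) -9.02 tilt 30.69
move [-0.012   0.0001  0.0003] [ 0.1881 -0.1371  0.3259] rows 1.3
move [-0.012   0.0001  0.0003] [ 0.188  -0.1218  0.6495] rows 2.2
```

Call:
send_rows:
  moves: "-0.012 0 0.0003 0.12 -0.1 0.02 0.2; -0.012 0 0.0003 0.188 -0.14 0.08 0.2; -0.012 0 0.0003 0.188 -0.14 0.2 0.2; -0.012 0 0.0003 0.188 -0.137 0.326 0.2; -0.012 0 0.0003 0.188 -0.13 0.45 0.2; -0.012 0 0.0003 0.188 -0.125 0.52 0.2; -0.012 0 0.0003 0.188 -0.125 0.52 0.2"

```text
time: 18.88
eef_pos: [0.5165, 0.0949, 0.1232]
tcp_rot: [0.727, 0.618, 0.194, 0.229]
contact_force: [-0.0, 0.0, -0.8]
opening: 0.601
finger_force: 0.0
```

```bash
python3 go.py .5296 .0938 .1019 -9.15 -35
```

```text
t 18.88 p [0.5165 0.0949 0.1232] q [ 0.04 -0.12  2.35 -0.36  0.34  0.51] F [-0.04  0.03 -0.76] open 0.601 ff 0.0
yaw(tool y) -9.3 tilt 34.94
move [-0.0002  0.0003 -0.0003] [ 0.0054 -0.0074  0.125 ] rows 0.4
```

Call:
send_rows:
  moves: "0 0 0 0.005 -0.007 0.06 0.2; 0 0 0 0.005 -0.007 0.125 0.2; 0 0 0 0.005 -0.007 0.125 0.2; 0 0 0 0.005 -0.007 0.125 -1; 0 0 0 0.005 -0.007 0.125 -1; 0 0 0 0.005 -0.007 0.125 -1; 0 0 0 0.005 -0.007 0.125 -1; 0 0 0 0.005 -0.007 0.125 -1"
  newtons: 115

```text
time: 19.88
eef_pos: [0.5289, 0.0959, 0.1033]
tcp_rot: [0.726, 0.619, 0.196, 0.229]
contact_force: [-4.7, -0.6, 6.0]
opening: 0.286
finger_force: 112.9
```

```bash
python3 go.py .5296 .0938 .1019 -9.15 -35
```

```text
t 19.88 p [0.5289 0.0959 0.1033] q [ 0.04 -0.05  2.33 -0.42  0.28  0.57] F [-4.73 -0.56  5.97] open 0.286 ff 112.9
yaw(tool y) -9.1 tilt 35.11
move [ 0.0003 -0.0001  0.0001] [-0.0098  0.0003  0.0087] rows 0.0
```

Call:
send_rows:
  moves: "0 0 0 0 0 -0.03 -1; 0 0 0 0 0 -0.08 -1; 0 0 0 0 0 -0.15 -1; 0 0 0 0 0 -0.23 -1; 0 0 0 0 0 -0.31 -1; 0 0 0 0 0 -0.36 -1; 0 0 0 0 0 -0.36 -1; 0 0 0 0 0 -0.36 -1"

```text
time: 20.88
eef_pos: [0.4865, 0.1023, 0.1594]
tcp_rot: [0.726, 0.619, 0.194, 0.228]
contact_force: [0.1, -0.5, -7.3]
opening: 0.289
finger_force: 116.1
```

```bash
python3 go.py .48 .16 .23 -6 -22 .47 .26 .23 -1 0
```

```text
t 20.88 p [0.4865 0.1023 0.1594] q [ 0.06 -0.27  2.39 -0.3   0.45  0.45] F [ 0.06 -0.48 -7.33] open 0.289 ff 116.1
yaw(tool y) -9.09 tilt 34.81
move [ 0.0356  0.0042 -0.0076] [ 0.2795  0.1379 -0.3342] rows 1.5
move [ 0.0965  0.0069 -0.0218] [ 0.7653  0.0325 -0.4078] rows 3.3
```

The load is 7.3 N, so it's solid and goes to the tray centre.

Call:
send_rows:
  moves: "0.008 0 0 0.03 0.1 -0.18 -1; 0.02 0.002 -0.004 0.12 0.14 -0.3 -1; 0.036 0.004 -0.008 0.28 0.14 -0.34 -1; 0.055 0.005 -0.012 0.45 0.1 -0.37 -1; 0.075 0.006 -0.017 0.6 0.06 -0.4 -1; 0.0965 0.007 -0.022 0.77 0.03 -0.41 -1; 0.0965 0.007 -0.022 0.77 0.03 -0.41 -1; 0.0965 0.007 -0.022 0.77 0.03 -0.41 -1"

```text
time: 21.88
eef_pos: [0.4707, 0.2608, 0.2306]
tcp_rot: [0.713, 0.702, 0.001, 0.002]
contact_force: [-0.4, -0.4, -8.2]
opening: 0.292
finger_force: 116.5
```

```bash
python3 go.py .495 .3706 .17 -1 0 .495 .3706 .099 -1 0
```

```text
t 21.88 p [0.4707 0.2608 0.2306] q [ 0.32 -0.01  1.93 -0.    1.21  0.33] F [-0.42 -0.36 -8.17] open 0.292 ff 116.5
yaw(tool y) -0.9 tilt 0.24
move [0.0007 0.0001 0.0003] [0.5511 0.1117 0.3032] rows 2.0
move [0.0007 0.0001 0.0003] [0.5514 0.1102 0.6582] rows 2.8
```

Call:
send_rows:
  moves: "0 0 0 0.3 0.06 0.05 -1; 0 0 0 0.5 0.1 0.15 -1; 0 0 0 0.55 0.11 0.3 -1; 0 0 0 0.55 0.11 0.45 -1; 0 0 0 0.55 0.11 0.56 -1; 0 0 0 0.55 0.11 0.62 -1; 0 0 0 0.55 0.11 0.64 -1; 0 0 0 0.55 0.11 0.65 -1; 0 0 0 0.55 0.11 0.65 -1"

```text
time: 23.0
eef_pos: [0.4953, 0.371, 0.1031]
tcp_rot: [0.713, 0.701, 0.002, 0.002]
contact_force: [0.0, 0.1, -8.1]
opening: 0.289
finger_force: 116.3
```

Call:
send_rows:
  moves: "0 0 0 0 0 0.02 -1; 0 0 0 0 0 0.035 -1; 0 0 0 0 0 0.045 -1; 0 0 0 0 0 0.055 -1; 0 0 0 0 0 0.055 -1"

```text
time: 23.62
eef_pos: [0.4949, 0.3707, 0.0934]
tcp_rot: [0.712, 0.702, 0.001, 0.001]
contact_force: [-3.3, -4.1, 4.3]
opening: 0.29
finger_force: 118.5
```

Contact in the tray. Release and rise.

Call:
send_rows:
  moves: "0 0 0 0 0 0 0; 0 0 0 0 0 0 0; 0 0 0 0 0 0 0; 0 0 0 0 0 -0.1 0; 0 0 0 0 0 -0.35 0; 0 0 0 0 0 -0.65 0; 0 0 0 0 0 -0.85 0; 0 0 0 -0.4 0 -0.85 0; 0 0 0 -0.7 0 -0.85 0; 0 0 0 -0.7 0 -0.85 0; 0 0 0 -0.7 0 -0.85 0"

```text
time: 25.0
eef_pos: [0.4922, 0.2303, 0.2623]
tcp_rot: [0.713, 0.701, 0.003, 0.002]
contact_force: [-0.4, -0.6, -0.3]
opening: 0.498
finger_force: 0.0
```

```bash
python3 look.py 5 >/dev/null
```

```text
(no output)
```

View pics/scene_5.png

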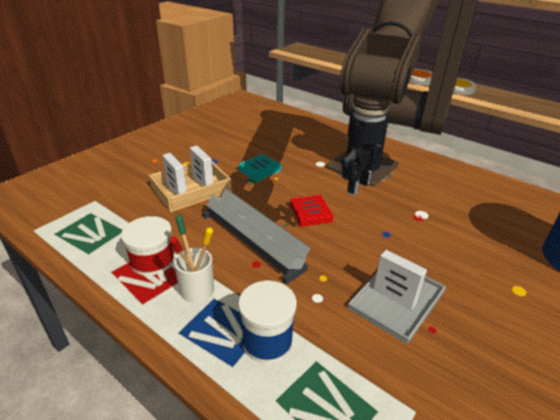

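View pics/top_5.png

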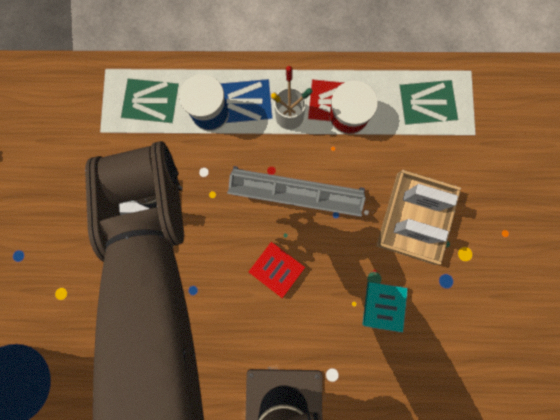

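All three stand upright: two at scene (174,174) and (201,166) in the box, one at (400,280) in the tray. The tubs and jar haven't moved.

```bash
python3 -c "
from plant import ctrl
print(ctrl.sign_off())"
```

```text
the job is handed in; nothing more can be done
None
```

The job is handed in, with no verdict returned: the two hollow blocks (about 2.5 and 3 N) stand in the deep box and the solid one (about 8 N) stands in the low tray, all upright and apart in the last pictures, with the tubs and jar untouched.

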